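Turn the spice carousel until the pepper mill faces front

TASK

Push the spice carousel round by the finger posts on its rim until the steel pepper mill stands at the front, in line with the pointer that sticks out from under the tray, then leave the carousel at rest there. Do not touch or lift the mill or the jars: they ride round on the tray and must stay standing on it, and everything else on the counter stays where it is.

Things in the scene. Friction and masses are not known exactly. Their poses are not given: they have to be found in the camera images.
- mill: steel pepper mill with a narrow waist and a small ball on top, much taller than the jars round it, the only waisted thing on the carousel; widest diameter 36 mm, height 89 mm, standing loose on the tray about 52 mm from the turning axis, between the jars; origin at the centre of its underside, z up; not to be touched
- hub (a point): point on the carousel's vertical turning axis, on the tray's floor, 22 mm above the counter. The carousel is a round wooden tray, diameter 250 mm, with a 4 mm thick lip whose top is 32 mm above the counter. Near its rim stand six upright steel finger posts, evenly spaced by 60 degrees, diameter 12 mm with a 16 mm ball on top, on a circle of radius 112 mm about the axis, ball tops 86 mm above the counter
- post0 (a point): centre of the ball on top of one of the six finger posts, 78 mm above the counter; it turns with the tray, and the other five follow at steps of 60 degrees about the axis
- carousel (a joint): turn of the tray in rad, growing counter-clockwise as seen from above; it may turn freely either way (more than a full turn), with a stiff bearing (about 0.12 N m, so about 1 N at a post) that stops it within a few degrees when it is no longer pushed
- front_mark: fixed flat black plastic pointer on the counter that marks the carousel's front, 24 mm wide, sticking out from under the tray roughly towards the robot, with a small upright stud (10 mm square, top 18 mm above the counter) 150 mm from the axis; origin on the carousel's turning axis at counter height; its own -x axis runs along the pointer, from the turning axis outwards to its tip; z up
- pointer_tip (a point): tip of the front pointer, 178 mm from the turning axis, 6 mm above the counter
- jar_a: glass jar with a steel screw lid, diameter 42 mm, height 58 mm, standing loose on the tray; origin at the centre of its underside; not to be touched
- jar_b: glass jar with a steel screw lid, diameter 42 mm, height 58 mm, standing loose on the tray; origin at the centre of its underside; not to be touched
- jar_c: glass jar with a steel screw lid, diameter 40 mm, height 50 mm, standing loose on the tray; origin at the centre of its underside; not to be touched
- jar_d: glass jar with a steel screw lid, diameter 42 mm, height 58 mm, standing loose on the tray; origin at the centre of its underside; not to be touched
- brush: silicone pastry brush lying flat on the counter, 215 mm long, 34 mm wide, 18 mm high; origin under the handle's front half, x towards the bristles; a bystander
- salt_bowl: terracotta salt bowl, rim diameter 90 mm, 40 mm high; origin at the centre of its underside; a bystander
- mug: ceramic mug, diameter 80 mm, 85 mm high, handle on its +y side; origin at the centre of its underside; a bystander
- loose_jar: larger glass jar with a steel lid on the counter, diameter 64 mm, 90 mm high; origin at the centre of its underside; a bystander

How it is judged:
By the outcome, as a careful person would: the job done as asked, in the order asked, and still so for the second after the job is handed in, with the robot touching nothing.
It also fails if it takes over 51 s, if anything falls off the work surface, if the arm or the gripper's body presses on something with over 40 N, if the wrist force passes 120 N, or if a joint passes its speed limit or range.

ROBOT

A 7-joint arm with a two-finger parallel gripper is mounted at the origin on the work surface. World frame = base frame: x ahead of the robot, y to its left, z up, the work surface at z = 0. Lengths are in m, angles in rad, forces in N, time in s.
With the tool pointing down it reaches from about 0.425 to 0.925 m from the base axis. Payload 6.8 kg.
Tool frame: the origin (TCP) lies on the front face of the gripper's body, between the roots of the fingers; the fingertips stand 73 mm ahead of it and the grasp point (between the pads) lies 54 mm ahead of it; z points along the fingers, y is the line along which they close (so a half turn about z gives the same grasp; the last joint's range is limited). The gripper opens to 85 mm and grips with 20 to 120 N. Pads are 22 mm wide; open, the fingers measure 114 mm over their backs; the gripper's body (76 mm by 85 mm) begins 54 mm behind the grasp point. The pads swing forward as they close: fully open they stand 13 mm farther back than shut.
Start: joints at [-1.33, 0.477, 0.022, 1.555, -0.011, 1.109, -0.083], TCP at [0.231, 0.634, 0.304] pointing down, gripper open.
Joint ranges: [-2.96, 2.96], [-0.34, 2.1], [-1.41, 1.46], [0.24, 2.44], [-1.37, 4.51], [0.17, 1.92], [-2.96, 2.96]. Speed limits (rad/s): [2.39, 2.39, 3.14, 3.14, 3.14, 3.14, 3.14].

INTERFACE

Orientations are given as a unit quaternion [w, x, y, z].
In Python, from station import bot, optics gives the robot as it stands.
- The arm moves only by the tool drive_tool, never from a script. Its argument "deltas" is a list of rows, each an object with "gripper": the closure in counts, from 0 (fully open) to 255 (shut); "offset": the shift along the tool's x, y, z in units of 1000 mm (1.0 is 1000 mm), a list of three; "angular": the turn, a rotation vector about the tool's x, y, z in units of 45 degrees (1.0 is 45 degrees), a list of three. In form: [{"gripper": gripper, "offset": [dx, dy, dz], "angular": [rx, ry, rz]}, ...]. A call has 1 to 5 rows; each row is the pose to reach, as a shift and turn from the pose commanded when the call began, along the tool's axes at that moment; what a row does not reach only later rows make up. A row lasts 1/10 s, in which the tool goes at most 50 mm and 8.59 degrees, less where a joint would pass 70% of its speed; a pose out of reach is approached as far as the arm can. A call with a number of a shift or a turn outside -1 to 1 is refused whole. A call with a gripper value outside its range is refused whole. The fingers move at their own pace and stop on an object; "grip_force" is the grip in N (left out, the last holds). Time passes only in rows, so rows that repeat a pose let the fingers close. It gives the time, the measured TCP pose, the force, the opening and the grip force at its end, in the units of the state.
- bot.get_obs(): the state, without advancing time (a new reading comes with each control period).
- optics.read_camera(name): name is "scene" or "top" or "wrist"; returns the picture (400x640x3 uint8, blue, green, red); there is no depth.
- optics.camera_model(name): a dict with "fx", "fy", "cx", "cy" (pixels), "cam_to_world" (4x4, takes a point from camera to world coordinates). Camera axes: x right, y up, looking along -z (the intrinsics and any distortion apply to the point x, -y, -z); pixel columns grow to the right and rows downward; lengths in m; the calibration is good to about 2 mm. The wrist camera is an equidistant fisheye: a pixel r from the principal point sees the ray r / f radians off the axis. A picture is of the moment at which its call begins: read the wrist's pose just before it. camera_model takes no time and is no camera call; for the wrist camera it gives the pose at the moment of the call.
- bot.hand_in(): hands the job in; it is judged then, once.
The state is a dict: "t": time; "q": joint angles; "joint_vel": joint speeds; "joint_torque": joint torques, N m; "eef_pos": TCP position; "tool_rot": TCP orientation; "contact_force": force on the tool from outside, world axes, zero at the start; "torque": the same for the moment, N m; "gripper_width": opening from 0.0 (shut) to 1.0 (fully open); "grasp_force": force on a finger pad.
Only numpy, scipy, OpenCV 4.12 (cv2) and the standard library are available. Lean on these libraries where they do the work, as an engineer would, in place of code of your own. Each camera call takes 0.05 s, during which the arm holds its last target. There are 200 camera calls.

## Working session

There is one attempt and no reset: what is moved stays moved. The work goes in short steps, Python scripts to look and compute and a tool call to move; the robot and the scene stay as the last step left them, time stands still between calls to the robot, and variables do not carry over. Pictures are saved under pics/ and viewed, at most 10 in all, crops included, and the job is handed in when it is done.

Besides the shell and the picture viewer there is one more tool, called after ">>>" as a command line: name --argument value ..., lists and objects as JSON in quotes. drive_tool: Moves the arm, as the interface text tells. Its arguments: {"type":"object","properties":{"deltas":{"type":"array"},"grip_force":{"type":"number"}},"required":["deltas"]}

```bash
mkdir -p pics; python3 - <<'E'
from station import bot, optics
import cv2, numpy as np
for n in ("top","scene"):
    m=optics.camera_model(n); print(n,m["fx"],m["fy"],m["cx"],m["cy"],{k:v for k,v in m.items() if k not in("fx","fy","cx","cy","cam_to_world")}); print(np.round(m["cam_to_world"],4).tolist())
    cv2.imwrite(f"pics/{n}0.png",optics.read_camera(n))
o=bot.get_obs(); print({k:np.round(v,3).tolist() for k,v in o.items()})
E
```

```text
top 424.12565660044396 424.12565660044396 316.66348991439855 196.97750569599722 {}
[[-0.0023, 0.9942, -0.1076, 0.3782], [-1.0, -0.0017, 0.005, 0.0189], [0.0048, 0.1076, 0.9942, 1.4063], [0.0, 0.0, 0.0, 1.0]]
scene 464.9746099484649 464.9746099484649 325.17665627523434 199.2208276047673 {}
[[0.0128, -0.6743, 0.7384, 1.423], [0.9998, -0.002, -0.0191, 0.0068], [0.0143, 0.7385, 0.6741, 0.8626], [0.0, 0.0, 0.0, 1.0]]
{'t': 0.1, 'q': [-1.33, 0.478, 0.022, 1.556, -0.011, 1.109, -0.083], 'joint_vel': [0.0, -0.0, -0.0, -0.002, 0.0, -0.001, -0.001], 'joint_torque': [0.005, -59.777, 1.614, -28.195, 0.013, 0.005, 0.0], 'eef_pos': [0.231, 0.634, 0.303], 'tool_rot': [-0.0, 0.173, 0.985, -0.001], 'contact_force': [-0.341, -0.934, 0.431], 'torque': [0.017, 0.064, 0.011], 'grasp_force': 0.0, 'gripper_width': 1.004}
```

View pics/top0.png

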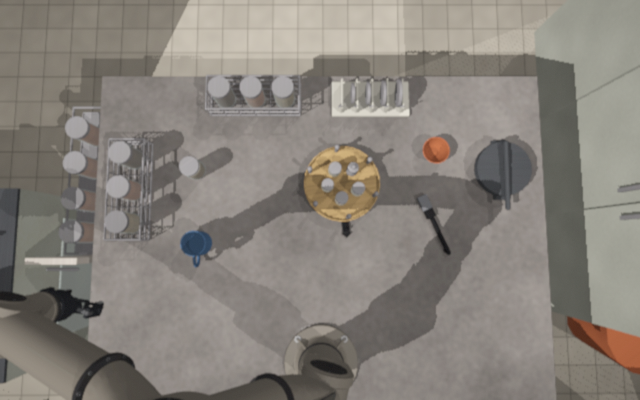

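View pics/scene0.png

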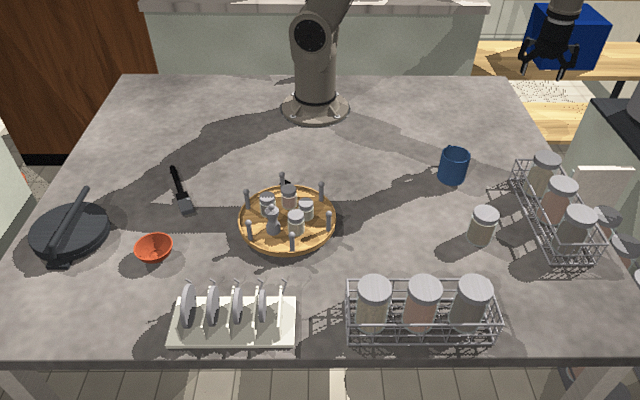

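The top view shows the carousel near (342,184) with the pointer near (346,229). In the scene view the mill seems to stand near (272,218), on the side far from the robot. I'll enlarge both next.

```bash
python3 - <<'E'
import cv2, numpy as np
a=cv2.imread("pics/top0.png")[138:244,292:394]; b=cv2.imread("pics/scene0.png")[165:265,228:348]
a=cv2.resize(a,None,fx=5.5,fy=5.5,interpolation=cv2.INTER_CUBIC);a=cv2.resize(a,(400,416)) 
b=cv2.resize(b,(400,333),interpolation=cv2.INTER_CUBIC)
o=np.zeros((416,800,3),np.uint8);o[:,:400]=a;o[:333,400:]=b;cv2.imwrite("pics/crop0.png",o)
E
```

```text
(no output)
```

View pics/crop0.png

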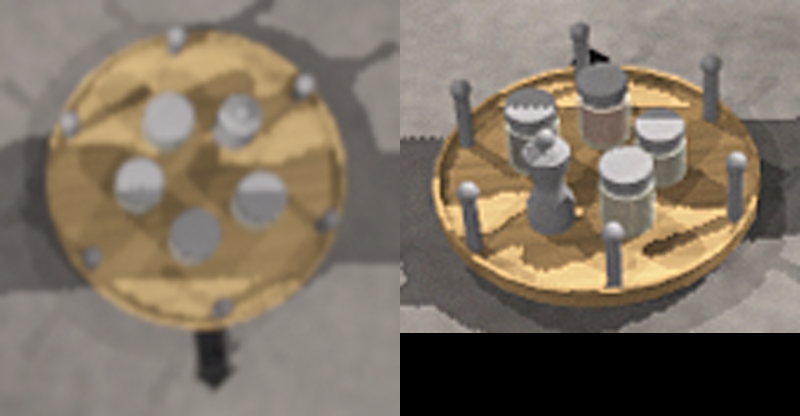

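Left half (top view ×3.92, offset 292,138): post balls at (177,36), (306,84), (328,217), (223,305), (92,257), (69,122), mill ball near (239,113) and pointer tip near (213,388). Right half (scene ×3.33, offset 228,165): post balls at (580,32), (711,62), (737,159), (613,230), (468,190), (460,88), with x measured from 400, and mill ball at (545,138).

```bash
cat > geo.py <<'E'
from station import bot, optics
import cv2, numpy as np
def ray(m,u,v):
    T=np.array(m["cam_to_world"]); d=np.array([(u-m["cx"])/m["fx"],-(v-m["cy"])/m["fy"],-1.]); return T[:3,3],T[:3,:3]@d
def onz(m,u,v,z):
    c,d=ray(m,u,v); return (c+d*(z-c[2])/d[2])[:2]
def circ(P):
    P=np.array(P); s=np.linalg.lstsq(np.c_[2*P,np.ones(len(P))],(P**2).sum(1),rcond=None)[0]; return s[:2],np.sqrt(s[2]+s[:2]@s[:2])
def ang(p,c): return np.degrees(np.arctan2(*(np.array(p)-c)[::-1]))
E
python3 - <<'E'
from geo import *
t,s=optics.camera_model("top"),optics.camera_model("scene")
A=[(177,36),(306,84),(328,217),(223,305),(92,257),(69,122)]
B=[(180,32),(311,62),(337,159),(213,230),(68,190),(60,88)]
ta=lambda p:(p[0]/3.922+292-.4,p[1]/3.922+138-.4)
sb=lambda p:(p[0]/3.333+228-.4,p[1]/3.333+165-.4)
PA=[onz(t,*ta(p),.078) for p in A]; PB=[onz(s,*sb(p),.078) for p in B]
for P in(PA,PB):
    c,r=circ(P); print(c,r,[round(ang(p,c),1) for p in P]); print(np.round(P,3).tolist())
    if P is PA:
        m=onz(t,*ta((239,113)),.083); tip=onz(t,*ta((213,388)),.006); print("mill",m,np.linalg.norm(m-c),ang(m,c),"tip",tip,np.linalg.norm(tip-c),ang(tip,c))
    else:
        m=onz(s,*sb((145,138)),.083); print("mill",m,np.linalg.norm(m-c),ang(m,c))
# objects near
for n,u,v,z in(("bowl",436,149,.04),("brushtip",421,200,.018),("brushend",447,252,.018),("mug",196,243,.085),("loose",190,167,.09)): print(n,onz(t,u,v,z))
E
```

```text
[ 0.57346215 -0.06878446] 0.11135873572795614 [np.float64(8.6), np.float64(-51.6), np.float64(-110.6), np.float64(-170.4), np.float64(129.5), np.float64(69.7)]
[[0.683, -0.052], [0.643, -0.157], [0.534, -0.173], [0.464, -0.087], [0.502, 0.017], [0.612, 0.036]]
mill [ 0.61847056 -0.10148866] 0.0556356100356342 -36.003064291374876 tip [ 0.39870941 -0.08402415] 0.17541598499678362 -175.01600508351626
[ 0.573219   -0.06798904] 0.11110153974038298 [np.float64(-170.8), np.float64(129.4), np.float64(70.3), np.float64(9.2), np.float64(-51.3), np.float64(-110.8)]
[[0.466, -0.085], [0.502, 0.019], [0.611, 0.037], [0.682, -0.05], [0.643, -0.155], [0.533, -0.173]]
mill [ 0.59410206 -0.10351543] 0.041209541786649366 -59.5522202101243
bowl [ 0.68387955 -0.38035033]
brushtip [ 0.51780383 -0.33172803]
brushend [ 0.3477174 -0.4114836]
mug [0.37863952 0.3858105 ]
loose [0.6160398  0.40996228]
```

```bash
cat >> geo.py <<'E'
C=np.array([.5733,-.0684])
def plan(th,z,yaz,r=.112,c=C):
    "offset/angular for finger axis at angle th (deg) about the hub, TCP height z, tool y azimuth yaz"
    from scipy.spatial.transform import Rotation as R
    o=bot.get_obs(); q=o["tool_rot"]; R0=R.from_quat([q[1],q[2],q[3],q[0]])
    tgt=np.r_[c+r*np.array([np.cos(np.radians(th)),np.sin(np.radians(th))]),z]
    a=np.radians(yaz); y=np.array([np.cos(a),np.sin(a),0]); zz=np.array([0,0,-1.]); R1=R.from_matrix(np.c_[np.cross(y,zz),y,zz])
    print("t",o["t"],"pos",np.round(o["eef_pos"],4),"tgt",np.round(tgt,4),"off",np.round(R0.inv().apply(tgt-o["eef_pos"]),4),"ang",np.round((R0.inv()*R1).as_rotvec()/(np.pi/4),4))
E
python3 - <<'E'
from geo import *
t=optics.camera_model("top"); im=cv2.imread("pics/top0.png")
g=im.max(2); m=np.zeros_like(g); m[222:240,335:360]=g[222:240,335:360]<50
v,u=np.nonzero(m); P=np.array([onz(t,a,b,.006) for a,b in zip(u,v)]); k=P.mean(0); print(len(P),k,ang(k,C),P[:,0].min())
w=np.linalg.svd(P-k)[2][0]; print("axis",np.degrees(np.arctan2(w[1],w[0])))
plan(86,.25,86)
E
```

```text
63 [ 0.42551328 -0.08316997] -174.29274739809472 0.4037185090357438
axis -172.9469979253283
t 0.1 pos [0.2306 0.634  0.303 ] tgt [0.5811 0.0433 0.25  ] off [-0.5313 -0.4352  0.0538] ang [-2.100e-03 -1.000e-04 -3.552e-01]
```

>>> drive_tool --deltas '[{"gripper":255,"offset":[-0.531,-0.435,0.054],"angular":[0,0,-0.355]},{"gripper":255,"offset":[-0.531,-0.435,0.054],"angular":[0,0,-0.355]},{"gripper":255,"offset":[-0.531,-0.435,0.054],"angular":[0,0,-0.355]},{"gripper":255,"offset":[-0.531,-0.435,0.054],"angular":[0,0,-0.355]},{"gripper":255,"offset":[-0.531,-0.435,0.054],"angular":[0,0,-0.355]}]'

```text
t: 0.6
eef_pos: [0.3586, 0.418, 0.2839]
tool_rot: [-0.0, 0.035, 0.999, -0.0]
contact_force: [1.5, -0.2, -0.8]
gripper_width: 0.145
grasp_force: 0.0
```

```bash
python3 -c "
from geo import *
plan(86,.25,86)"
```

```text
t 0.6 pos [0.3586 0.418  0.2839] tgt [0.5811 0.0433 0.25  ] off [-0.2482 -0.3582  0.034 ] ang [-0.0004 -0.0002 -0.0002]
```

>>> drive_tool --deltas '[{"gripper":255,"offset":[-0.247,-0.356,0.034],"angular":[0,0,0]},{"gripper":255,"offset":[-0.247,-0.356,0.034],"angular":[0,0,0]},{"gripper":255,"offset":[-0.247,-0.356,0.034],"angular":[0,0,0]},{"gripper":255,"offset":[-0.247,-0.356,0.034],"angular":[0,0,0]},{"gripper":255,"offset":[-0.247,-0.356,0.034],"angular":[0,0,0]}]'

```text
t: 1.1
eef_pos: [0.4858, 0.2039, 0.2645]
tool_rot: [-0.0, 0.035, 0.999, -0.0]
contact_force: [0.9, 0.5, 0.3]
gripper_width: -0.001
grasp_force: 0.0
```

```bash
python3 -c "
from geo import *
plan(86,.22,86)"
```

```text
t 1.1 pos [0.4858 0.2039 0.2645] tgt [0.5811 0.0433 0.22  ] off [-0.1063 -0.1535  0.0445] ang [-0.     -0.0002  0.0001]
```

>>> drive_tool --deltas '[{"gripper":255,"offset":[-0.106,-0.153,0.045],"angular":[0,0,0]},{"gripper":255,"offset":[-0.106,-0.153,0.045],"angular":[0,0,0]},{"gripper":255,"offset":[-0.106,-0.153,0.045],"angular":[0,0,0]},{"gripper":255,"offset":[-0.106,-0.153,0.045],"angular":[0,0,0]},{"gripper":255,"offset":[-0.106,-0.153,0.045],"angular":[0,0,0]}]'

```text
t: 1.6
eef_pos: [0.5816, 0.0386, 0.2183]
tool_rot: [-0.0, 0.04, 0.999, -0.002]
contact_force: [-0.0, -0.8, -0.3]
gripper_width: -0.002
grasp_force: 0.0
```

```bash
python3 - <<'E'
from geo import *
plan(86,.13,86)
for n in("top","scene"): cv2.imwrite(f"pics/{n}1.png",optics.read_camera(n))
a=cv2.imread("pics/scene1.png")[120:270,228:378];b=cv2.imread("pics/top1.png")[138:244,292:394]
cv2.imwrite("pics/c1.png",np.hstack([cv2.resize(a,(400,400),interpolation=2),cv2.resize(b,(400,400),interpolation=2)]))
E
```

```text
t 1.6 pos [0.5816 0.0386 0.2183] tgt [0.5811 0.0433 0.13  ] off [0.0008 0.0051 0.0883] ang [-0.0053 -0.0009 -0.0122]
```

View pics/c1.png

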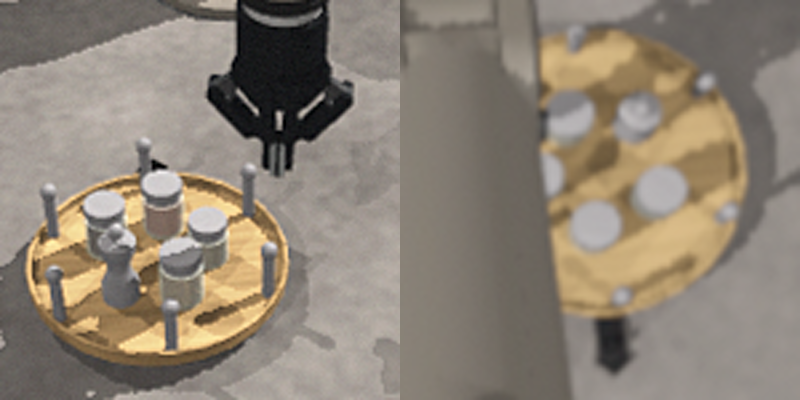

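The fingers are closed and hang above the gap between the posts at 69° and 129°, and nothing is underneath them. I'll go down to tip height of about 62 mm.

>>> drive_tool --deltas '[{"gripper":255,"offset":[0,0.003,0.04],"angular":[0,0,0]},{"gripper":255,"offset":[0,0.003,0.07],"angular":[0,0,0]},{"gripper":255,"offset":[0,0.003,0.084],"angular":[0,0,0]},{"gripper":255,"offset":[0,0.003,0.084],"angular":[0,0,0]},{"gripper":255,"offset":[0,0.003,0.084],"angular":[0,0,0]}]'

```text
t: 2.2
eef_pos: [0.581, 0.0496, 0.1367]
tool_rot: [0.0, 0.034, 0.999, 0.0]
contact_force: [0.6, 0.0, 0.4]
gripper_width: 0.002
grasp_force: 0.0
```

```bash
python3 - <<'E'
from geo import *
plan(86,.135,86,.115)
# arc in tool frame: tool y radial outward, push along -x (clockwise); phi up to 20 deg
for p in (4,8,12,16,20):
    a=np.radians(p); print(p, np.round([-.115*np.sin(a), -.115*(1-np.cos(a))],4), round(p/45,4))
E
```

```text
t 2.2 pos [0.581  0.0496 0.1367] tgt [0.5813 0.0463 0.135 ] off [-0.0006 -0.0033  0.0017] ang [0.0007 0.0012 0.001 ]
4 [-0.008  -0.0003] 0.0889
8 [-0.016  -0.0011] 0.1778
12 [-0.0239 -0.0025] 0.2667
16 [-0.0317 -0.0045] 0.3556
20 [-0.0393 -0.0069] 0.4444
```

>>> drive_tool --deltas '[{"gripper":255,"offset":[-0.003,-0.003,0.001],"angular":[0,0,0.035]},{"gripper":255,"offset":[-0.007,-0.003,0.001],"angular":[0,0,0.08]},{"gripper":255,"offset":[-0.011,-0.004,0.001],"angular":[0,0,0.12]},{"gripper":255,"offset":[-0.0155,-0.004,0.001],"angular":[0,0,0.17]},{"gripper":255,"offset":[-0.02,-0.005,0.001],"angular":[0,0,0.222]}]'

```text
t: 2.7
eef_pos: [0.6004, 0.0425, 0.1349]
tool_rot: [-0.0, 0.124, 0.992, 0.0]
contact_force: [-1.2, 0.8, 0.3]
gripper_width: -0.001
grasp_force: 0.6
```

>>> drive_tool --deltas '[{"gripper":255,"offset":[-0.006,0,0],"angular":[0,0,0.067]},{"gripper":255,"offset":[-0.012,-0.0006,0],"angular":[0,0,0.133]},{"gripper":255,"offset":[-0.0185,-0.0015,0],"angular":[0,0,0.205]},{"gripper":255,"offset":[-0.025,-0.0027,0],"angular":[0,0,0.28]},{"gripper":255,"offset":[-0.032,-0.0045,0],"angular":[0,0,0.356]}]'

```text
t: 3.2
eef_pos: [0.6304, 0.0305, 0.1346]
tool_rot: [-0.0, 0.261, 0.965, 0.0]
contact_force: [-0.3, 0.1, 1.4]
gripper_width: 0.001
grasp_force: 0.6
```

```bash
python3 -c "
from geo import *
o=bot.get_obs();print(ang(o['eef_pos'][:2],C),np.linalg.norm(o['eef_pos'][:2]-C),o['contact_force'])
plan(60,.135,60,.115)"
```

```text
60.01742470105873 0.11419957005123244 [-0.25243186  0.06493604  1.41523022]
t 3.2 pos [0.6304 0.0305 0.1346] tgt [0.6308 0.0312 0.135 ] off [-0.      0.0008 -0.0004] ang [-0.0001 -0.0008 -0.0053]
```

Tracking is good: the finger is at 60°. I'll carry on with identical 20° arcs.

>>> drive_tool --deltas '[{"gripper":255,"offset":[-0.008,-0.0003,0],"angular":[0,0,0.089]},{"gripper":255,"offset":[-0.016,-0.0011,0],"angular":[0,0,0.178]},{"gripper":255,"offset":[-0.0239,-0.0025,0],"angular":[0,0,0.267]},{"gripper":255,"offset":[-0.0317,-0.0045,0],"angular":[0,0,0.356]},{"gripper":255,"offset":[-0.0393,-0.0069,0],"angular":[0,0,0.444]}]'

```text
t: 3.7
eef_pos: [0.661, 0.0049, 0.1347]
tool_rot: [-0.0, 0.424, 0.905, 0.0]
contact_force: [-0.7, 0.1, 1.1]
gripper_width: 0.002
grasp_force: 0.6
```

>>> drive_tool --deltas '[{"gripper":255,"offset":[-0.008,-0.0003,0],"angular":[0,0,0.089]},{"gripper":255,"offset":[-0.016,-0.0011,0],"angular":[0,0,0.178]},{"gripper":255,"offset":[-0.0239,-0.0025,0],"angular":[0,0,0.267]},{"gripper":255,"offset":[-0.0317,-0.0045,0],"angular":[0,0,0.356]},{"gripper":255,"offset":[-0.0393,-0.0069,0],"angular":[0,0,0.444]}]'

```text
t: 4.2
eef_pos: [0.6811, -0.0295, 0.1347]
tool_rot: [-0.0, 0.575, 0.818, 0.0]
contact_force: [-0.9, 1.0, 0.7]
gripper_width: -0.002
grasp_force: 0.6
```

```bash
python3 - <<'E'
from geo import *
o=bot.get_obs();print(ang(o['eef_pos'][:2],C),np.linalg.norm(o['eef_pos'][:2]-C),o['contact_force'],o['q'][6])
plan(20,.135,20,.115)
a=optics.read_camera("scene")[120:270,218:368];b=optics.read_camera("top")[138:244,292:394]
cv2.imwrite("pics/c2.png",np.hstack([cv2.resize(a,(400,400),interpolation=2),cv2.resize(b,(400,400),interpolation=2)]))
E
```

```text
19.83805034558156 0.11461732027005377 [-0.90739739  0.96441506  0.7377786 ] 0.6283147655078712
t 4.2 pos [ 0.6811 -0.0295  0.1347] tgt [ 0.6814 -0.0291  0.135 ] off [ 0.0003  0.0004 -0.0003] ang [ 0.0002 -0.0007 -0.0045]
```

View pics/c2.png

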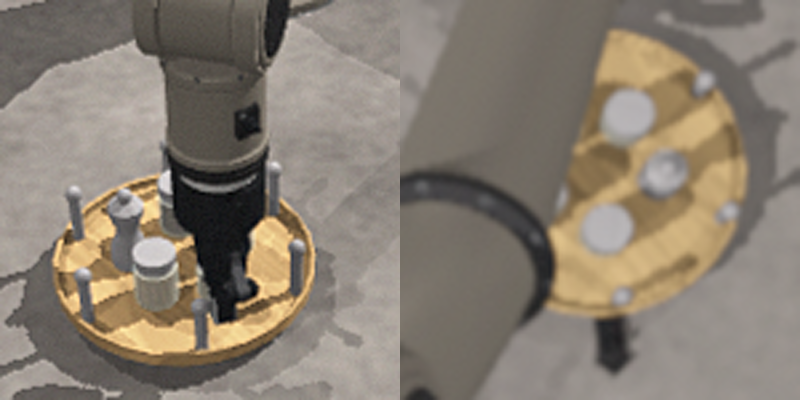

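The mill and jars are upright and the tray has turned about 60° (posts again at the same pixels), with the mill now at (663,172) in the top half. I'll continue.

>>> drive_tool --deltas '[{"gripper":255,"offset":[-0.008,-0.0003,0],"angular":[0,0,0.089]},{"gripper":255,"offset":[-0.016,-0.0011,0],"angular":[0,0,0.178]},{"gripper":255,"offset":[-0.0239,-0.0025,0],"angular":[0,0,0.267]},{"gripper":255,"offset":[-0.0317,-0.0045,0],"angular":[0,0,0.356]},{"gripper":255,"offset":[-0.0393,-0.0069,0],"angular":[0,0,0.444]}]'

```text
t: 4.8
eef_pos: [0.688, -0.0683, 0.1346]
tool_rot: [-0.0, 0.707, 0.707, 0.0]
contact_force: [0.2, 1.1, -0.7]
gripper_width: 0.001
grasp_force: 0.6
```

>>> drive_tool --deltas '[{"gripper":255,"offset":[-0.008,-0.0003,0],"angular":[0,0,0.089]},{"gripper":255,"offset":[-0.016,-0.0011,0],"angular":[0,0,0.178]},{"gripper":255,"offset":[-0.0239,-0.0025,0],"angular":[0,0,0.267]},{"gripper":255,"offset":[-0.0317,-0.0045,0],"angular":[0,0,0.356]},{"gripper":255,"offset":[-0.0393,-0.0069,0],"angular":[0,0,0.444]}]'

```text
t: 5.3
eef_pos: [0.6813, -0.1077, 0.1347]
tool_rot: [-0.0, 0.819, 0.574, 0.001]
contact_force: [0.8, 0.9, -0.7]
gripper_width: -0.001
grasp_force: 0.6
```

>>> drive_tool --deltas '[{"gripper":255,"offset":[-0.008,-0.0003,0],"angular":[0,0,0.089]},{"gripper":255,"offset":[-0.016,-0.0011,0],"angular":[0,0,0.178]},{"gripper":255,"offset":[-0.0239,-0.0025,0],"angular":[0,0,0.267]},{"gripper":255,"offset":[-0.0317,-0.0045,0],"angular":[0,0,0.356]},{"gripper":255,"offset":[-0.0393,-0.0069,0],"angular":[0,0,0.444]}]'

```text
t: 5.8
eef_pos: [0.6614, -0.1425, 0.1347]
tool_rot: [0.0, 0.906, 0.423, 0.001]
contact_force: [1.3, 0.7, -0.2]
gripper_width: -0.0
grasp_force: 0.6
```

>>> drive_tool --deltas '[{"gripper":255,"offset":[-0.007,-0.0003,0],"angular":[0,0,0.08]},{"gripper":255,"offset":[-0.012,-0.0007,0],"angular":[0,0,0.133]},{"gripper":255,"offset":[-0.016,-0.0011,0],"angular":[0,0,0.178]},{"gripper":255,"offset":[-0.019,-0.0016,0],"angular":[0,0,0.212]},{"gripper":255,"offset":[-0.021,-0.002,0],"angular":[0,0,0.235]}]'

```text
t: 6.3
eef_pos: [0.6459, -0.1578, 0.1347]
tool_rot: [0.0, 0.941, 0.338, 0.0]
contact_force: [1.5, -0.4, 0.4]
gripper_width: 0.002
grasp_force: 0.5
```

```bash
python3 - <<'E'
from geo import *
o=bot.get_obs();print(ang(o['eef_pos'][:2],C),np.linalg.norm(o['eef_pos'][:2]-C),o['contact_force'],o['q'][6])
a=optics.read_camera("scene");b=optics.read_camera("top");cv2.imwrite("pics/s3.png",a);cv2.imwrite("pics/t3.png",b)
a=a[165:265,228:348];b=b[138:244,292:394]
cv2.imwrite("pics/c3.png",np.hstack([cv2.resize(a,(480,400),interpolation=2),cv2.resize(b,(320,333),interpolation=2)[:0].reshape(0,320,3) if 0 else cv2.copyMakeBorder(cv2.resize(b,(320,333),interpolation=2),0,67,0,0,0)]))
E
```

```text
-50.939544179425276 0.11518190111942496 [ 1.52587593 -0.41418705  0.35832873] -0.17808827243891415
```

View pics/c3.png

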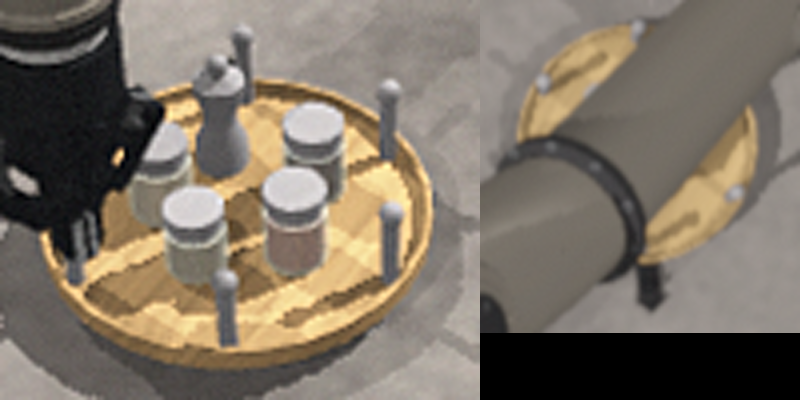

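All standing. In the scene half (×4, offset 228,165) the posts are at (243,35), (390,90), (392,212) and (227,279), with the mill ball at (217,67).

```bash
python3 - <<'E'
from geo import *
s=optics.camera_model("scene"); f=lambda p:(p[0]/4+228-.4,p[1]/4+165-.4)
for p in[(243,35),(390,90),(392,212),(227,279)]:
    w=onz(s,*f(p),.078); print(ang(w,C),np.linalg.norm(w-C))
for z in(.10,.105): w=onz(s,*f((217,67)),z); print("mill",z,w,ang(w,C),np.linalg.norm(w-C))
E
```

```text
179.63441062369895 0.11142869674207724
119.769810889672 0.1126731783603089
60.255606850145355 0.1123976917512991
0.8467237655942444 0.1108889223247134
mill 0.1 [ 0.52091665 -0.08058822] -166.90183168550502 0.05378259980794469
mill 0.105 [ 0.52683139 -0.08001543] -165.96576179020147 0.047898332388258386
```

Post and mill both say about 8° remain. A slow final push follows.

>>> drive_tool --deltas '[{"gripper":255,"offset":[-0.003,0,0],"angular":[0,0,0.033]},{"gripper":255,"offset":[-0.0065,-0.0002,0],"angular":[0,0,0.072]},{"gripper":255,"offset":[-0.01,-0.0004,0],"angular":[0,0,0.111]},{"gripper":255,"offset":[-0.013,-0.0008,0],"angular":[0,0,0.145]},{"gripper":255,"offset":[-0.0155,-0.001,0],"angular":[0,0,0.172]}]'

```text
t: 6.9
eef_pos: [0.6329, -0.1671, 0.1347]
tool_rot: [-0.0, 0.962, 0.273, -0.0]
contact_force: [1.0, 1.1, 0.3]
gripper_width: 0.004
grasp_force: 0.6
```

>>> drive_tool --deltas '[{"gripper":255,"offset":[0,0,0],"angular":[0,0,0]},{"gripper":255,"offset":[0.006,0,0],"angular":[0,0,0]},{"gripper":255,"offset":[0.012,0,0],"angular":[0,0,0]},{"gripper":255,"offset":[0.014,0.002,-0.03],"angular":[0,0,0]},{"gripper":255,"offset":[0.014,0.002,-0.08],"angular":[0,0,0]}]'

```text
t: 7.4
eef_pos: [0.6456, -0.1595, 0.2124]
tool_rot: [-0.001, 0.962, 0.275, -0.003]
contact_force: [1.1, 0.2, -0.2]
gripper_width: 0.002
grasp_force: 0.0
```

```bash
python3 -c "
from geo import *
plan(-51,.28,-51,.4)"
```

```text
t 7.4 pos [ 0.6456 -0.1595  0.2124] tgt [ 0.825  -0.3793  0.28  ] off [ 0.036   0.2811 -0.0689] ang [-0.0055  0.0057 -0.1586]
```

>>> drive_tool --deltas '[{"gripper":255,"offset":[0.02,0.02,-0.05],"angular":[0,0,0]},{"gripper":255,"offset":[0.0,0.28,-0.12],"angular":[0,0,0]},{"gripper":255,"offset":[-0.1,0.28,-0.12],"angular":[0,0,0]},{"gripper":255,"offset":[-0.1,0.28,-0.12],"angular":[0,0,0]},{"gripper":255,"offset":[-0.1,0.28,-0.12],"angular":[0,0,0]}]'

```text
t: 7.9
eef_pos: [0.703, -0.3553, 0.31]
tool_rot: [0.0, 0.962, 0.274, 0.0]
contact_force: [0.7, -0.1, 0.6]
gripper_width: 0.006
grasp_force: 0.0
```

>>> drive_tool --deltas '[{"gripper":255,"offset":[-0.15,0.15,0],"angular":[0,0,0]},{"gripper":255,"offset":[-0.15,0.15,0],"angular":[0,0,0]},{"gripper":255,"offset":[-0.15,0.15,0],"angular":[0,0,0]},{"gripper":255,"offset":[-0.15,0.15,0],"angular":[0,0,0]},{"gripper":255,"offset":[-0.15,0.15,0],"angular":[0,0,0]}]'

```text
t: 8.4
eef_pos: [0.6483, -0.5677, 0.3085]
tool_rot: [0.001, 0.963, 0.27, -0.002]
contact_force: [-0.5, -0.1, 0.3]
gripper_width: -0.001
grasp_force: 0.0
```

```bash
python3 - <<'E'
from geo import *
print(bot.get_obs()["eef_pos"])
a=optics.read_camera("scene");b=optics.read_camera("top");cv2.imwrite("pics/s4.png",a);cv2.imwrite("pics/t4.png",b)
a=a[165:265,228:348];b=b[138:244,292:394]
cv2.imwrite("pics/c4.png",np.hstack([cv2.copyMakeBorder(cv2.resize(a,(400,333),interpolation=2),0,83,0,0,0),cv2.resize(b,(400,416),interpolation=2)]))
E
```

```text
[ 0.64828988 -0.56772039  0.30850356]
```

View pics/c4.png

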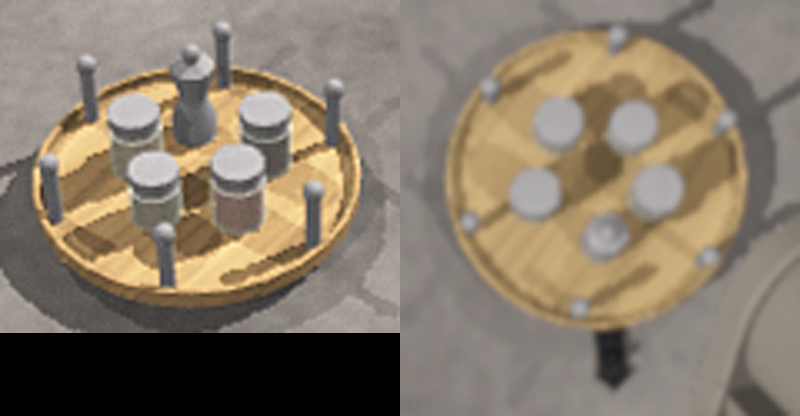

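Everything stands and the arm is clear. In the top half (offset x 400) the posts are at (217,37), (326,119), (308,257), (178,306), (69,222) and (89,89), the mill ball is near (206,234) and the tip is at (213,388). In the scene half the mill ball is at (191,52).

```bash
python3 - <<'E'
from geo import *
t,s=optics.camera_model("top"),optics.camera_model("scene")
ta=lambda p:(p[0]/3.922+292-.4,p[1]/3.922+138-.4); sb=lambda p:(p[0]/3.333+228-.4,p[1]/3.333+165-.4)
A=[(217,37),(326,119),(308,257),(178,306),(69,222),(89,89)];B=[(222,30),(334,88),(315,189),(165,234),(49,163),(87,62)]
for m,f,P,k in((t,ta,A,(206,234)),(s,sb,B,(191,52))):
    P=[onz(m,*f(p),.078) for p in P]; c,r=circ(P); a=np.array([ang(p,c) for p in P])%60
    w=onz(m,*f(k),.105); print(c,r,"phase",a.round(1),"mill",w,ang(w,c),np.linalg.norm(w-c))
c=np.array([.5733,-.0684])
im=cv2.imread("pics/t4.png").max(2)
for v in range(222,240):
    row=im[v,338:358].astype(float); w=np.clip(90-row,0,None)
    if w.sum()>60: p=onz(t,(w*np.arange(338,358)).sum()/w.sum(),v,.006); print(v,int(w.sum()),p.round(4),round(ang(p,c),2))
E
```

```text
[ 0.57207672 -0.06887239] 0.11144481810473089 phase [51.8 52.2 51.3 50.9 51.5 52.8] mill [ 0.51796731 -0.07240411] -176.26560463077456 0.0542245475180055
[ 0.57378615 -0.06823112] 0.11218566180062677 phase [51.7 51.6 52.7 52.3 51.9 50.8] mill [ 0.52231006 -0.07256403] -175.18856987697615 0.05165812987271178
222 106 [ 0.4465 -0.0875] -171.45
223 341 [ 0.4432 -0.0822] -173.94
224 334 [ 0.4399 -0.0822] -174.11
225 338 [ 0.4366 -0.0827] -174.05
226 363 [ 0.4333 -0.0835] -173.83
227 379 [ 0.43   -0.0838] -173.88
228 352 [ 0.4267 -0.0838] -174.02
229 333 [ 0.4234 -0.0837] -174.17
230 319 [ 0.4201 -0.0838] -174.27
231 313 [ 0.4168 -0.0845] -174.11
232 320 [ 0.4136 -0.0851] -174.03
233 316 [ 0.4103 -0.0844] -174.4
234 253 [ 0.407  -0.0842] -174.58
235 138 [ 0.4037 -0.0847] -174.52
```

The mill is at about −175° and the pointer at about −174°, so they line up within about 1°, and the tray is at rest. I'm handing in.

```bash
python3 -c "
from station import bot
print(bot.get_obs()['joint_vel']); print(bot.hand_in())"
```

```text
[-0.07407115 -0.0206262  -0.0295976   0.00954519 -0.01569556 -0.00135595
 -0.00858649]
the job is handed in; nothing more can be done
None
```

I pushed the carousel round about 137° clockwise by one post; the mill measures within about 1° of the pointer, the tray is at rest with the mill and jars standing, and the job is handed in with the arm clear.

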